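# Find the uncured heel pad with a sprung-pin tester and weigh it down

### The arm

A 6-joint arm with a two-finger parallel gripper is mounted at the origin on the work surface. World frame = base frame: x ahead of the robot, y to its left, z up, the work surface at z = 0. Lengths are in m, angles in degrees, forces in N, time in s.
With the tool pointing down it reaches from about 0.35 to 0.725 m from the base axis. Payload 4.3 kg.
Tool frame: the origin (TCP) lies at the very end of the fingers, on their centre line; the grasp point (between the pads) lies 19 mm behind it; y points along the fingers, x is the direction in which the jaws open and shut, and the axes are right-handed (so a half turn about y gives the same grasp; the last joint's range is limited). The gripper opens to 85 mm and grips with 20 to 120 N. Pads are 22 mm wide; open, the fingers measure 114 mm over their backs; the gripper's body (76 mm by 85 mm) begins 54 mm behind the grasp point. The pads swing forward as they close: fully open they stand 13 mm farther back than shut.
Start: joints at [-79.945, 21.618, 4.641, 73.018, 0, 83.68], TCP at [0.162, -0.552, 0.231] pointing down, gripper open.
Joint ranges: [-156.06, 156.06], [-48.1, 94.91], [-58.44, 69.94], [-101.28, 121.22], [-78.64, 73.56], [-180, 180]. Speed limits (degrees/s): [147.25, 147.25, 180, 180, 180, 180].

### API

Orientations are given as a 3x3 rotation matrix whose columns are the frame's x, y, z axes.
In Python, from workcell import r gives the robot as it stands.
- The arm moves only by the tool servo_tool, never from a script. Its argument "steps" is a list of rows, each a list of 3 entries, a list of its own where there are three numbers: the shift along the tool's x, y, z in mm, then the turn, a rotation vector about the tool's x, y, z in rad, then the closure, from 0 (fully open) to 1 (shut). In form: [[[dx, dy, dz], [ax, ay, az], grip], ...]. A call has 1 to 8 rows; each row is the pose to reach, as a shift and turn from the pose commanded when the call began, along the tool's axes at that moment; what a row does not reach only later rows make up. A row lasts 1/10 s, in which the tool goes at most 50 mm and 8.59 degrees, less where a joint would pass 70% of its speed; a pose out of reach is approached as far as the arm can. A call with a gripper value outside its range is refused whole. The fingers move at their own pace and stop on an object; "newtons" is the grip in N (left out, the last holds). Time passes only in rows, so rows that repeat a pose let the fingers close. It gives the time, the measured TCP pose, the force and the opening at its end, in the units of the state.
- r.get_obs(): the state, without advancing time (a new reading comes with each control period).
- r.capture(name): name is "scene" or "top" or "wrist"; returns the picture (420x560x3 uint8, red, green, blue); there is no depth.
- r.camera_params(name): a dict with "camera_matrix" (3x3 intrinsics, pixels), "position" and "orientation" of the camera in the world. Camera axes: x right, y up, looking along -z (the intrinsics and any distortion apply to the point x, -y, -z); pixel columns grow to the right and rows downward; lengths in m; the calibration is good to about 2 mm. A picture is of the moment at which its call begins: read the wrist's pose just before it. camera_params takes no time and is no camera call; for the wrist camera it gives the pose at the moment of the call.
- r.finish_job(): hands the job in, once; it reports no verdict.
The state is a dict: "time": time; "qpos": joint angles; "dq": joint speeds; "joint_efforts": joint torques, N m; "tcp_pos": TCP position; "ee_rot": TCP orientation; "ft_force": force on the tool from outside, world axes, zero at the start; "moment": the same for the moment, N m; "width": finger opening in m.
Only numpy, scipy, OpenCV 4.12 (cv2) and the standard library are available. Lean on these libraries where they do the work, as an engineer would, in place of code of your own. Each camera call takes 0.05 s, during which the arm holds its last target.

### The job

Three rubber heel pads are drying on the gluing board and one of them has not cured: it is still soft. Take the sprung-pin tester from its stand and press its pin squarely into the tops of the pads, each time until the pin is pushed back about 7 mm and never nearly to its 12 mm stop, to find the pad into which it sinks; then put the tester back upright in its stand and gently set the bench weight upright on the middle of the soft pad, let go and leave it there. Leave the hammer, the jar and the slicker alone.

Things in the scene. Friction and masses are not known exactly. Their poses are not given: they have to be found in the camera images.
- board: Fixed wooden gluing board, 120 (its x) by 320 (its y) by 18 mm high, origin at the centre of its underside. In a row along its y axis stand three black rubber heel pads that look the same: discs 60 mm in diameter, 24 mm proud of the board, centres 100 mm apart.
- pad_top0 (a point): Centre of the unloaded top face of the pad at the board's +y end, 42 mm above the bench; fixed to the board, does not sink with the pad. Pads give straight down like springs, at most 16 mm, and come back: the two cured ones about 0.17 mm per newton, the soft one about 2 mm per newton. Which is soft cannot be seen and differs from time to time.
- pad_top1 (a point): The same as pad_top0 for the middle pad.
- pad_top2 (a point): The same as pad_top0 for the pad at the board's -y end.
- stand: Fixed light wooden block, 80 by 80 by 56 mm high, with a vertical through hole 25 mm in diameter in its middle; origin at the centre of its underside. The tester hangs in it by its collar. It may be on either side of the board.
- tester: Loose round hardness tester, 150 g, hanging upright in the stand. Origin on its axis at the nose's lower end (24 mm above the bench in the stand), z up. Nose 16 mm in diameter from 0 to 32 mm; brass collar 36 mm wide, 32 to 38 mm, resting on the stand; banded aluminium barrel 26 mm wide, 38 to 92 mm (grip about 66 mm up); cap to 96 mm. A 6 mm pin sticks 14 mm out below the nose.
- pin_tip (a point): Tip of the tester's pin, on its axis; 14 mm below the tester's origin when the pin is out. It moves with the pin.
- pin (a joint): How far the pin is pushed back into the tester (m): 0 fully out, 0.012 at its stop. Spring 0.7 N per mm, no preload (4.9 N at 7 mm). A brass stem 4 mm proud of the cap rises by the same amount. The pin's sinking into a pad is how far the tester has come down since the tip touched, less this value.
- weight: Loose steel bench weight, about 0.45 kg, on the bench on the other side of the board from the stand: cylinder 46 mm in diameter, 35 mm high, with a round knob 28 mm in diameter and 34 mm high on top (grip the knob). Origin at the centre of its underside, z up. On the soft pad it sinks about 9 mm, on a cured pad under 1 mm.
- hammer: Bystander: small hammer with a wooden handle, 200 mm long, lying beyond the board. Leave it alone.
- jar: Bystander: amber glass jar, 60 mm in diameter, 75 mm high, standing beyond the board. Leave it alone.
- slicker: Bystander: turned wooden edge slicker, 36 mm in diameter, 100 mm high, standing beyond the board. Leave it alone.
Things that resemble listed ones, but are neither listed nor needed, are in the scene too. What is shaped like the stand but yellow is not meant. What is shaped like the tester but pink is not meant.

How it is judged (in metres and radians):
On the way:
1. the tester's pin is pressed upright into the soft pad: pushed back more than 5 mm and sunk more than 4 mm below the pad's unloaded top, within 20 mm of its centre (value of joint pin above 0.005 m and angle between tester's own z axis and vertical below 0.2 rad and ((horizontal distance between pin_tip and pad_top0 below 0.02 m and z of pin_tip in the frame of pad_top0 below -0.004 m) or (horizontal distance between pin_tip and pad_top1 below 0.02 m and z of pin_tip in the frame of pad_top1 below -0.004 m) or (horizontal distance between pin_tip and pad_top2 below 0.02 m and z of pin_tip in the frame of pad_top2 below -0.004 m))), for 0.1 s.
At the end, for the whole second after the job is handed in: The weight stands upright, released and at rest, on the soft pad, within 12 mm of the pad's centre and sunk 4 to 15 mm below the pad's unloaded top; the tester hangs upright, released and at rest, in its stand with its collar on the stand's top (((horizontal distance between weight and pad_top0 below 0.012 m and z of weight in the frame of pad_top0 between -0.015 and -0.004 m) or (horizontal distance between weight and pad_top1 below 0.012 m and z of weight in the frame of pad_top1 between -0.015 and -0.004 m) or (horizontal distance between weight and pad_top2 below 0.012 m and z of weight in the frame of pad_top2 between -0.015 and -0.004 m)) and angle between each of weight, tester's own z axis and vertical below 0.1 rad and linear speed of each of weight, tester below 0.02 m/s and horizontal distance between tester and stand below 0.008 m and z of tester in the frame of stand between 0.02 and 0.028 m); the robot touches nothing.
It fails at once if the pin is driven nearly to its stop (pushed back more than 10.5 mm) (value of joint pin above 0.0105 m).
It fails at once if the weight is dropped or slammed on a pad (faster than 0.4 m/s when within 10 mm of a pad's top) (linear speed of weight above 0.4 m/s and ((horizontal distance between weight and pad_top0 below 0.04 m and z of weight in the frame of pad_top0 below 0.01 m) or (horizontal distance between weight and pad_top1 below 0.04 m and z of weight in the frame of pad_top1 below 0.01 m) or (horizontal distance between weight and pad_top2 below 0.04 m and z of weight in the frame of pad_top2 below 0.01 m))).
It fails at once if the hammer is moved more than 20 mm (distance of hammer from where it was at the start of the episode above 0.02 m).
It fails at once if the jar is moved more than 20 mm (distance of jar from where it was at the start of the episode above 0.02 m).
It fails at once if the slicker is moved more than 20 mm (distance of slicker from where it was at the start of the episode above 0.02 m).
It also fails if it takes over 67 s, if anything falls off the work surface, if the arm or the gripper's body presses on something with over 40 N, if the wrist force passes 120 N, or if a joint passes its speed limit or range.

## Working session

There is one attempt and no reset: what is moved stays moved. The work goes in short steps, Python scripts to look and compute and a tool call to move; the robot and the scene stay as the last step left them, time stands still between calls to the robot, and variables do not carry over. Pictures are saved under pics/ and viewed, and the job is handed in when it is done.

Besides the shell and the picture viewer there is one more tool, called after "Call:" as name(argument=value, ...) on one line, values as JSON. servo_tool: Moves the arm, as the interface text tells. Its arguments: {"type":"object","properties":{"steps":{"type":"array","items":{"type":"array"}},"newtons":{"type":"number"}},"required":["steps"]}

```bash
mkdir -p pics; ls; python3 - <<'E'
from workcell import r
import cv2
for n in ("scene","top"):
    im=r.capture(n); cv2.imwrite(f"pics/{n}0.png",im[:,:,::-1]); print(r.camera_params(n))
o=r.get_obs(); print(o)
E
```

```text
pics
{'camera_matrix': array([[428.27593906,   0.        , 284.43071951],
       [  0.        , 428.27593906, 208.30117295],
       [  0.        ,   0.        ,   1.        ]]), 'position': array([ 1.01726251, -0.46711331,  0.97315859]), 'orientation': array([[ 0.7148318 , -0.58662232,  0.38064386],
       [ 0.69926076,  0.59412624, -0.39755302],
       [ 0.00706297,  0.55035286,  0.8349023 ]])}
{'camera_matrix': array([[479.50172327,   0.        , 270.93156993],
       [  0.        , 479.50172327, 211.34892436],
       [  0.        ,   0.        ,   1.        ]]), 'position': array([ 0.4536491 , -0.00987802,  1.21208468]), 'orientation': array([[-0.03027279,  0.99102984, -0.13016691],
       [-0.99950503, -0.03112904, -0.00454803],
       [-0.00855921,  0.12996479,  0.99148167]])}
{'time': 0.1, 'qpos': array([-7.99439647e+01,  2.16581337e+01,  4.57168732e+00,  7.30162967e+01,
       -1.02256201e-03,  8.36792748e+01]), 'dq': array([-0.06827441, -0.06939715,  0.25589199, -0.00741198, -0.04467309,
       -0.00100136]), 'joint_efforts': array([ 1.06165338e-03, -4.64692318e+01,  2.70583034e+01,  1.20407916e-02,
       -1.17077875e-04,  1.10443742e-05]), 'tcp_pos': array([ 0.1620144 , -0.55111568,  0.2304575 ]), 'ee_rot': array([[ 2.81952050e-01, -3.30686621e-04,  9.59428440e-01],
       [-9.59426838e-01,  1.76254040e-03,  2.81952187e-01],
       [-1.78426921e-03, -9.99998392e-01,  1.79682261e-04]]), 'ft_force': array([0.04105577, 0.55374761, 0.50765573]), 'moment': array([-0.01234289,  0.00057274,  0.01597341]), 'width': 0.08561399907624558}
```

View pics/scene0.png

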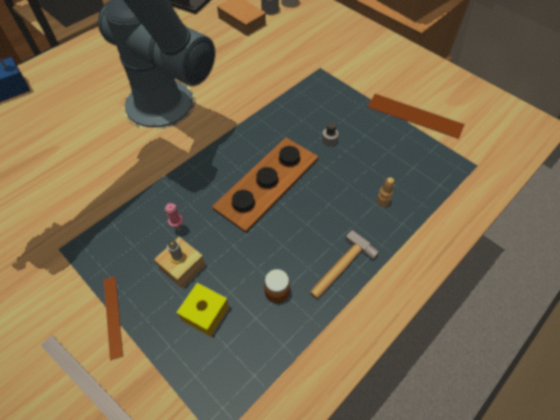

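View pics/top0.png

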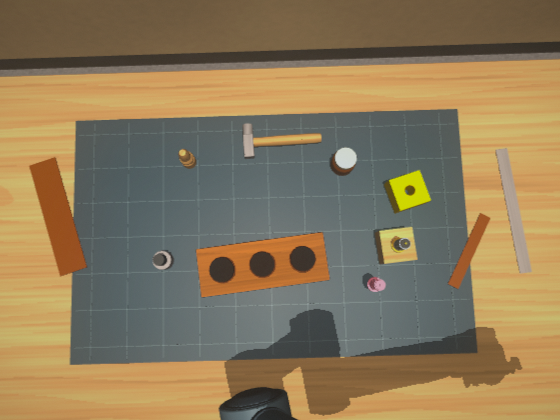

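The top view shows the board with pads at about (222,270), (262,264) and (302,259). The stand with the tester is at (398,245), the weight at (162,260), the pink decoy at (376,284) and the yellow stand at (410,190). I'll enlarge crops to read these more closely.

```bash
cat > h.py <<'E'
import numpy as np, cv2
from workcell import r
def ray(cam,u,v,z,P=None):
    p=P or r.camera_params(cam); K=p["camera_matrix"];R=p["orientation"];c=p["position"]
    d=np.array([(u-K[0,2])/K[0,0],-(v-K[1,2])/K[1,1],-1.]); d=R@d
    return c+d*(z-c[2])/d[2]
def proj(cam,X,P=None):
    p=P or r.camera_params(cam);K=p["camera_matrix"]
    q=p["orientation"].T@(np.asarray(X)-p["position"]); return np.array([K[0,0]*q[0]/-q[2]+K[0,2],K[1,1]*-q[1]/-q[2]+K[1,2]])
def crop(src,out,x0,y0,w,h,k):
    im=cv2.imread(src)[y0:y0+h,x0:x0+w]; im=cv2.resize(im,None,fx=k,fy=k,interpolation=cv2.INTER_CUBIC)
    for i in range(0,w,10): cv2.putText(im,str(x0+i),(i*k,8),0,.3,(255,255,255),1); cv2.line(im,(i*k,10),(i*k,14),(255,255,255),1)
    for i in range(0,h,10): cv2.putText(im,str(y0+i),(0,i*k+3),0,.3,(255,255,255),1)
    cv2.imwrite(out,im)
E
python3 - <<'E'
from h import *
crop("pics/top0.png","pics/t1.png",350,215,90,80,8)
crop("pics/top0.png","pics/t2.png",140,225,200,80,4)
E
```

```text
(no output)
```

View pics/t1.png

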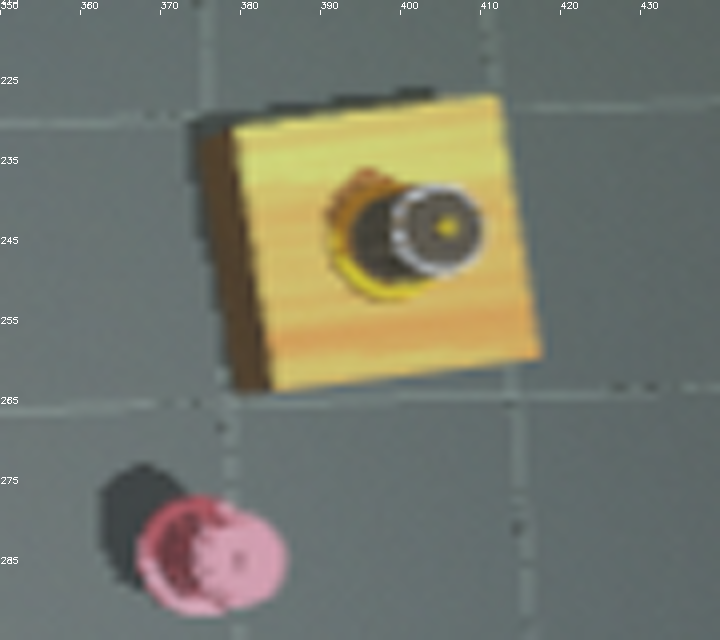

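View pics/t2.png

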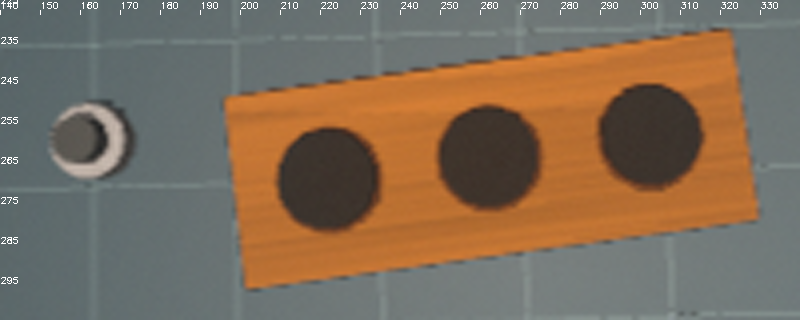

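```bash
python3 - <<'E'
from h import *
P=r.camera_params("top")
def t(X,Y,k,x0,y0,z): return ray("top",x0+(X+.5)/k-.5,y0+(Y+.5)/k-.5,z,P)
c=[t(X,Y,8,350,215,.056) for X,Y in [(235,127),(500,95),(541,356),(273,391)]]
print("stand",np.round(c,4).tolist(),np.mean(c,0),[np.linalg.norm(c[i]-c[i-1]) for i in range(4)])
print("cap",t(440,230,8,350,215,.120),"stem",t(448,227,8,350,215,.124),"collar",t(392,242,8,350,215,.062))
print("pink",t(236,561,8,350,215,.12))
b=[t(X,Y,4,140,225,.018) for X,Y in [(225,97),(731,29),(759,219),(245,290)]]
print("board",np.round(b,4).tolist(),np.mean(b,0),[np.linalg.norm(b[i]-b[i-1]) for i in range(4)])
p=[t(X,Y,4,140,225,.042) for X,Y in [(329,179),(490,157),(651,136)]]
print("pads",p,np.linalg.norm(p[0]-p[1]),np.linalg.norm(p[1]-p[2]))
print("yaw",np.degrees(np.arctan2(*(p[0]-p[2])[:2])), "pads from board line")
ax=(b[0]+b[3]-b[1]-b[2]);ax/=np.linalg.norm(ax);m=np.mean(b,0)
for s in(.1,0,-.1):print(m+ax*s)
print("weight",t(79,138,4,140,225,.069),t(90,141,4,140,225,.035))
for n,X in [("cap",t(440,230,8,350,215,.120)),("weight",t(79,138,4,140,225,.069)),("p0",p[0]),("p2",p[2])]: print(n,proj("scene",X))
crop("pics/scene0.png","pics/s1.png",140,190,100,100,6)
crop("pics/scene0.png","pics/s2.png",225,110,130,105,6)
E
```

```text
stand [[0.5508, -0.2638, 0.056], [0.558, -0.3442, 0.056], [0.4793, -0.3511, 0.056], [0.4713, -0.2704, 0.056]] [ 0.51483441 -0.30739728  0.056     ] [np.float64(0.07974424500969125), np.float64(0.08072602001120947), np.float64(0.07900591437062585), np.float64(0.08103614651937638)]
cap [ 0.51429008 -0.30609471  0.12      ] stem [ 0.51484575 -0.30732339  0.124     ] collar [ 0.51437063 -0.3072785   0.062     ]
pink [ 0.42321815 -0.24276734  0.12      ]
board [[0.5221, 0.1852, 0.018], [0.5548, -0.1311, 0.018], [0.437, -0.1432, 0.018], [0.4034, 0.1741, 0.018]] [0.47929459 0.02124657 0.018     ] [np.float64(0.11927462236967375), np.float64(0.3180457745222065), np.float64(0.11839022974400704), np.float64(0.31905149868617605)]
pads [array([0.46915545, 0.1186861 , 0.042     ]), array([0.47943766, 0.02074247, 0.042     ]), array([ 0.48913158, -0.07732827,  0.042     ])] 0.09848187563159672 0.0985486818664645
yaw -5.819013270499134 pads from board line
[0.46889291 0.12070412 0.018     ]
[0.47929459 0.02124657 0.018     ]
[ 0.48969626 -0.07821099  0.018     ]
weight [0.49751282 0.26400617 0.069     ] [0.49678264 0.26540951 0.035     ]
cap [172.48061713 243.18119931]
weight [330.35324254 125.06009573]
p0 [288.38179843 153.10249893]
p2 [242.28384653 197.3699385 ]
```

View pics/s1.png

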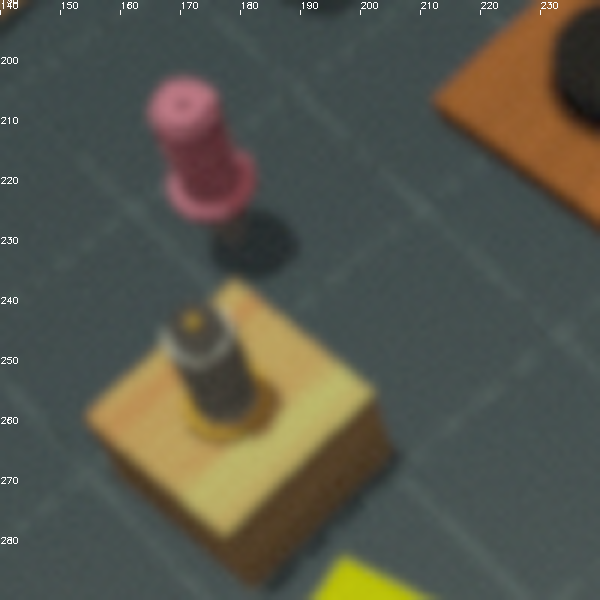

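View pics/s2.png

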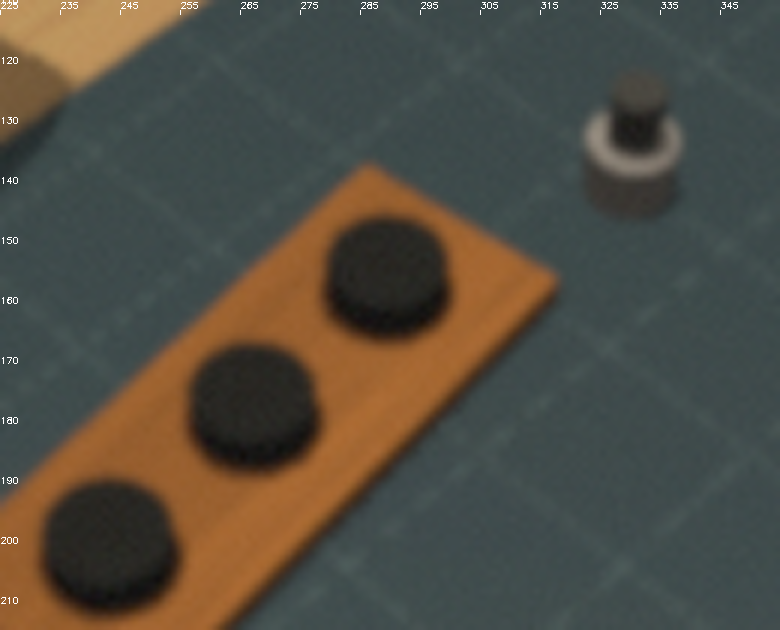

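```bash
cat >> h.py <<'E'
from scipy.spatial.transform import Rotation as Ro
def go(p,yaw=None):
    o=r.get_obs();R=o["ee_rot"];c=o["tcp_pos"]
    if yaw is None: x=R[:,0].copy();x[2]=0;x/=np.linalg.norm(x)
    else: x=np.array([np.cos(np.radians(yaw)),np.sin(np.radians(yaw)),0])
    y=np.array([0,0,-1.]);T=np.c_[x,y,np.cross(x,y)]
    print("t",round(o["time"],2),"tcp",np.round(c,4),"F",np.round(o["ft_force"],2),"w",round(o["width"],4),
     "\n shift",np.round(R.T@(np.array(p)-c)*1000,1).tolist(),"turn",np.round(Ro.from_matrix(R.T@T).as_rotvec(),4).tolist())
E
python3 -c "
from h import *
go([.5146,-.307,.231],-31)"
```

```text
t 0.1 tcp [ 0.162  -0.5511  0.2305] F [0.04 0.55 0.51] w 0.0856 
 shift [-134.8, -0.2, 407.1] turn [-0.0008, -0.7439, -0.0016]
```

Call:
servo_tool(steps=[[[-15, 0, 45], [0, -0.09, 0], 0], [[-31, 0, 92], [0, -0.2, 0], 0], [[-46, 0, 138], [0, -0.3, 0], 0], [[-61, 0, 185], [0, -0.4, 0], 0], [[-77, 0, 232], [0, -0.5, 0], 0], [[-92, 0, 278], [0, -0.6, 0], 0], [[-108, 0, 325], [0, -0.7, 0], 0], [[-122, 0, 370], [0, -0.744, 0], 0]])

```text
time: 0.9
tcp_pos: [0.484, -0.3285, 0.2309]
ee_rot: [[0.859, -0.001, 0.512], [-0.512, 0.0, 0.859], [-0.001, -1.0, 0.0]]
ft_force: [0.5, -1.4, -0.1]
width: 0.0852
```

```bash
python3 -c "
from h import *
go([.5146,-.307,.18],-31)
P=r.camera_params('wrist');im=r.capture('wrist');cv2.imwrite('pics/w1.png',im[:,:,::-1]);print(P)
print(proj('wrist',[.5146,-.307,.12],P))"
```

```text
t 0.9 tcp [ 0.484  -0.3285  0.2309] F [ 0.53 -1.38 -0.11] w 0.0852 
 shift [15.3, 50.9, 34.1] turn [-0.0001, 0.0032, -0.0007]
{'camera_matrix': array([[368.36740508,   0.        , 275.93692082],
       [  0.        , 368.36740508, 206.74791954],
       [  0.        ,   0.        ,   1.        ]]), 'position': array([ 0.51741226, -0.27170048,  0.37425974]), 'orientation': array([[ 8.58101632e-01,  4.95579875e-01,  1.34395599e-01],
       [-5.13479278e-01,  8.28588714e-01,  2.23113814e-01],
       [-7.87960865e-04, -2.60463683e-01,  9.65483324e-01]])}
[299.03846487 155.08977729]
```

View pics/w1.png

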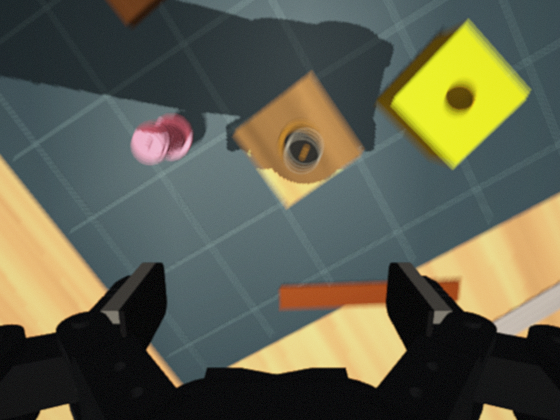

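The cap shows at about (303,149), against a predicted (299,155), which is a few mm off. I'll settle over the tester and look again.

Call:
servo_tool(steps=[[[15, 20, 34], [0, 0.003, 0], 0], [[15, 50, 34], [0, 0.003, 0], 0], [[15, 50, 34], [0, 0.003, 0], 0], [[15, 50, 34], [0, 0.003, 0], 0]])

```text
time: 1.35
tcp_pos: [0.512, -0.3086, 0.1808]
ee_rot: [[0.855, -0.002, 0.518], [-0.518, 0.001, 0.855], [-0.003, -1.0, -0.0]]
ft_force: [-0.6, -0.4, 1.1]
width: 0.0855
```

```bash
python3 -c "
from h import *
go([.5146,-.307,.18],-31)
P=r.camera_params('wrist');im=r.capture('wrist');cv2.imwrite('pics/w2.png',im[:,:,::-1]);np.save('P2.npy',P,allow_pickle=True)
print(proj('wrist',[.5146,-.307,.12],P),proj('wrist',[.5146,-.307,.124],P),proj('wrist',[.5146,-.307,.062],P))
crop('pics/w2.png','pics/w2c.png',230,50,140,100,5)"
```

```text
t 1.35 tcp [ 0.512  -0.3086  0.1808] F [-0.55 -0.35  1.12] w 0.0855 
 shift [1.4, 0.8, 2.7] turn [0.0, -0.0033, -0.0028]
[279.71733868 220.27618679] [279.76722999 222.35618821] [279.15456862 196.81393451]
```

View pics/w2c.png

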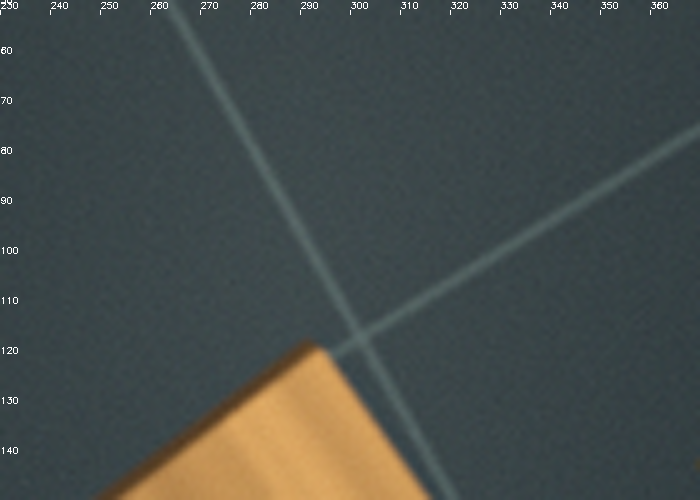

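```bash
python3 -c "
from h import *
crop('pics/w2.png','pics/w2d.png',190,110,170,150,4)"
```

```text
(no output)
```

View pics/w2d.png

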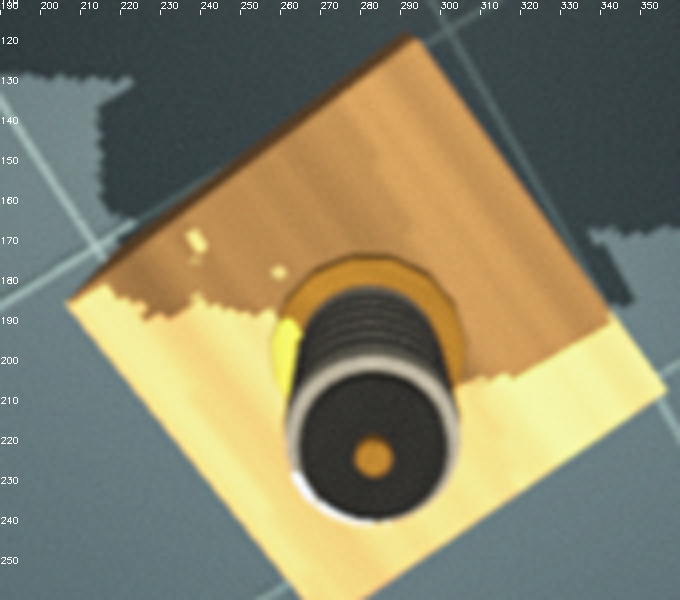

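```bash
python3 -c "
from h import *
P=np.load('P2.npy',allow_pickle=True).item()
print(ray('wrist',283,221.1,.12,P),ray('wrist',283,224.2,.124,P))
go([.5155,-.3085,.071],-31)"
```

```text
[ 0.51597002 -0.30841485  0.12      ] [ 0.51560682 -0.30889773  0.124     ]
t 1.4 tcp [ 0.5126 -0.3095  0.182 ] F [ 0.51 -0.38  1.12] w 0.0855 
 shift [2.0, 111.0, 2.3] turn [0.0002, -0.0039, -0.0]
```

Call:
servo_tool(steps=[[[2, 30, 2.5], [0, -0.004, 0], 0], [[2, 70, 2.5], [0, -0.004, 0], 0], [[2, 100, 2.5], [0, -0.004, 0], 0], [[2, 110, 2.5], [0, -0.004, 0], 0], [[2, 110, 2.5], [0, -0.004, 0], 0], [[2, 110, 2.5], [0, -0.004, 0], 0]])

```text
time: 2.0
tcp_pos: [0.5171, -0.3092, 0.0735]
ee_rot: [[0.857, 0.003, 0.515], [-0.515, -0.002, 0.857], [0.003, -1.0, -0.0]]
ft_force: [0.5, -0.1, 0.0]
width: 0.0854
```

```bash
python3 -c "
from h import *
go([.5157,-.3085,.071],-31)"
```

```text
t 2.0 tcp [ 0.5171 -0.3092  0.0735] F [ 0.46 -0.11  0.04] w 0.0854 
 shift [-1.6, 2.5, -0.1] turn [0.0004, 0.0003, 0.0033]
```

Call:
servo_tool(steps=[[[-1, 2, 0], [0, 0, 0], 0.5], [[-1, 2, 0], [0, 0, 0], 1], [[-1, 2, 0], [0, 0, 0], 1], [[-1, 2, 0], [0, 0, 0], 1], [[-1, 2, 0], [0, 0, 0], 1], [[-1, 2, 0], [0, 0, 0], 1], [[-1, 2, 0], [0, 0, 0], 1]], newtons=40)

```text
time: 2.7
tcp_pos: [0.5156, -0.3076, 0.07]
ee_rot: [[0.858, 0.001, 0.514], [-0.514, -0.001, 0.858], [0.001, -1.0, -0.0]]
ft_force: [-0.2, 0.6, 5.9]
width: 0.0253
```

```bash
python3 -c "
from h import *
go([.5157,-.3085,.071],-31)
print(r.get_obs()['moment'])"
```

```text
t 2.7 tcp [ 0.5156 -0.3076  0.07  ] F [-0.19  0.62  5.87] w 0.0253 
 shift [0.5, -1.0, -0.8] turn [0.0002, 0.0011, 0.0011]
[ 0.14987445  0.11966584 -0.0075774 ]
```

Call:
servo_tool(steps=[[[0, -10, 0], [0, 0, 0], 1], [[0, -30, 0], [0, 0, 0], 1], [[0, -55, 0], [0, 0, 0], 1], [[0, -75, 0], [0, 0, 0], 1], [[0, -75, 0], [0, 0, 0], 1], [[0, -75, 0], [0, 0, 0], 1]])

```text
time: 3.3
tcp_pos: [0.5152, -0.3073, 0.144]
ee_rot: [[0.858, -0.0, 0.514], [-0.514, -0.0, 0.858], [0.0, -1.0, -0.0]]
ft_force: [0.1, -0.2, -3.3]
width: 0.0252
```

```bash
python3 -c "
from h import *
cv2.imwrite('pics/s3.png',r.capture('scene')[:,:,::-1]);cv2.imwrite('pics/w3.png',r.capture('wrist')[:,:,::-1])
crop('pics/s3.png','pics/s3c.png',100,120,220,170,3)
go([.4893,-.078,.112])"
```

```text
t 3.4 tcp [ 0.5143 -0.3066  0.1427] F [-0.67  0.21 -1.47] w 0.0253 
 shift [-138.9, 31.1, 183.3] turn [-0.0002, -0.0, -0.0028]
```

View pics/s3c.png

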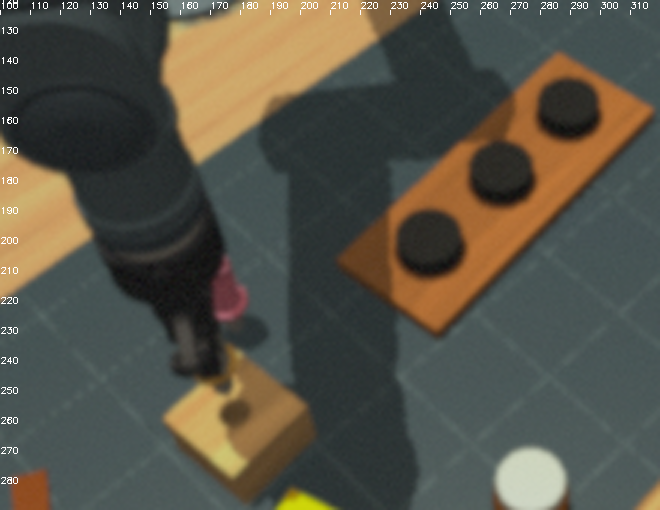

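View pics/w3.png

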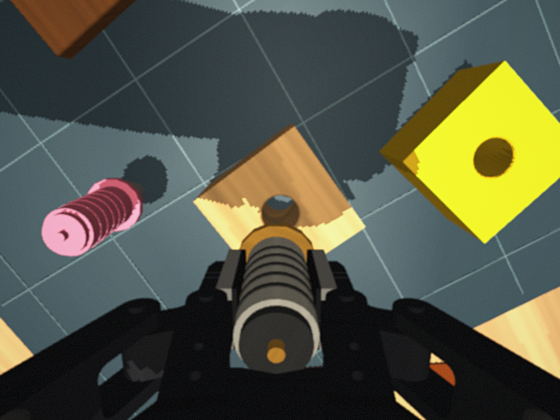

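The tester is held upright between the fingers. Next I'll move it over the pad at the -y end.

Call:
servo_tool(steps=[[[-23, 0, 30], [0, 0, 0], 1], [[-46, 0, 61], [0, 0, 0], 1], [[-70, 0, 92], [0, 0, 0], 1], [[-93, 0, 122], [0, 0, 0], 1], [[-116, 0, 153], [0, 0, 0], 1], [[-132, 0, 175], [0, 0, 0], 1], [[-139, 10, 183], [0, 0, 0], 1], [[-139, 20, 183], [0, 0, 0], 1]])

```text
time: 4.2
tcp_pos: [0.4891, -0.0777, 0.1228]
ee_rot: [[0.859, -0.002, 0.512], [-0.512, 0.0, 0.859], [-0.002, -1.0, -0.001]]
ft_force: [-0.1, -0.6, -0.7]
width: 0.025
```

Call:
servo_tool(steps=[[[0, 0, 0], [0, 0, 0], 1], [[0, 0, 0], [0, 0, 0], 1], [[0, 0, 0], [0, 0, 0], 1]])

```text
time: 4.5
tcp_pos: [0.4904, -0.0801, 0.1242]
ee_rot: [[0.857, 0.0, 0.516], [-0.516, -0.0, 0.857], [0.0, -1.0, -0.0]]
ft_force: [0.6, -0.5, -1.4]
width: 0.025
```

```bash
python3 -c "
from h import *
cv2.imwrite('pics/s4.png',r.capture('scene')[:,:,::-1]);P=r.camera_params('wrist');cv2.imwrite('pics/w4.png',r.capture('wrist')[:,:,::-1])
for s in range(4):go([.4893,-.078,.112])
print(proj('wrist',[.4893,-.078,.042],P))
crop('pics/s4.png','pics/s4c.png',180,130,150,110,5)"
```

```text
t 4.6 tcp [ 0.4906 -0.0799  0.1246] F [ 0.22  0.18 -2.39] w 0.0248 
 shift [-2.1, 12.6, 0.9] turn [-0.0, 0.0, 0.0009]
t 4.6 tcp [ 0.4906 -0.0799  0.1246] F [ 0.22  0.18 -2.39] w 0.0248 
 shift [-2.1, 12.6, 0.9] turn [-0.0, 0.0, 0.0009]
t 4.6 tcp [ 0.4906 -0.0799  0.1246] F [ 0.22  0.18 -2.39] w 0.0248 
 shift [-2.1, 12.6, 0.9] turn [-0.0, 0.0, 0.0009]
t 4.6 tcp [ 0.4906 -0.0799  0.1246] F [ 0.22  0.18 -2.39] w 0.0248 
 shift [-2.1, 12.6, 0.9] turn [-0.0, 0.0, 0.0009]
[273.49966793 212.71879793]
```

View pics/s4c.png

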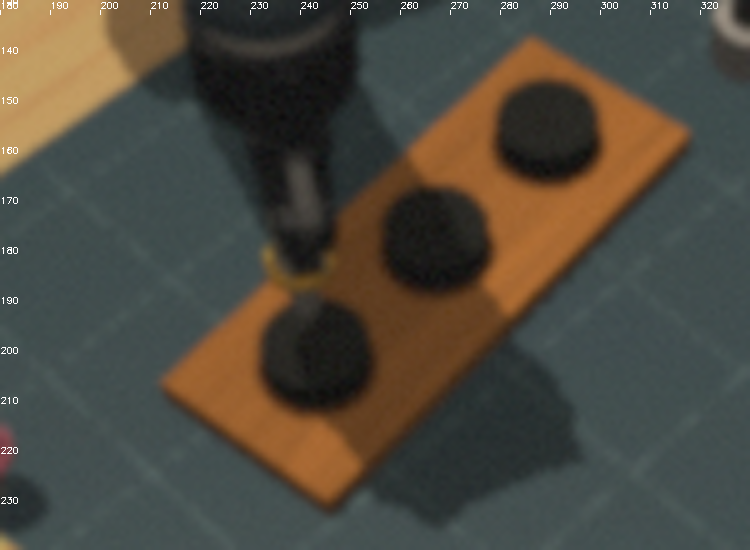

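View pics/w4.png

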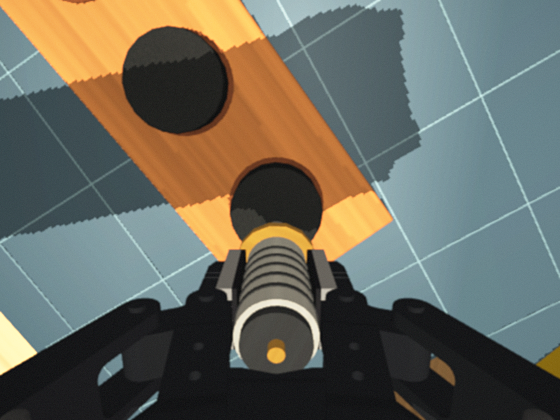

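Call:
servo_tool(steps=[[[-1, 10, 0], [0, 0, 0], 1], [[-1, 18, 0], [0, 0, 0], 1], [[-1, 22, 0], [0, 0, 0], 1], [[-1, 26, 0], [0, 0, 0], 1], [[-1, 26, 0], [0, 0, 0], 1], [[-1, 26, 0], [0, 0, 0], 1]])

```text
time: 5.2
tcp_pos: [0.4891, -0.0783, 0.0983]
ee_rot: [[0.858, -0.0, 0.514], [-0.514, -0.0, 0.858], [-0.0, -1.0, -0.0]]
ft_force: [0.2, -0.6, -1.6]
width: 0.025
```

```bash
cat > m.py <<'E'
from h import *
import sys
F=[];Z=[];T=[]
for i in range(5):
    im=r.capture('wrist');o=r.get_obs();F.append(o['ft_force'][2]);Z.append(o['tcp_pos']);T.append(im.astype(float))
im=np.mean(T,0).astype(np.uint8);cv2.imwrite(f'pics/{sys.argv[1]}.png',im[:,:,::-1])
crop(f'pics/{sys.argv[1]}.png',f'pics/{sys.argv[1]}c.png',225,150,100,220,3)
# stem: orange-ish centroid
s=im[320:400,240:310].astype(int); m=(s[:,:,0]-s[:,:,2]>60)
n,l,st,c=cv2.connectedComponentsWithStats(m.astype(np.uint8))
print("F",np.round(F,1),np.mean(F),"tcp",np.mean(Z,0),"stem",[(a[4],np.round(b+[240,320],2)) for a,b in zip(st[1:],c[1:]) if a[4]>30])
E
python3 - <<'E'
import cv2,numpy as np
im=cv2.imread('pics/w4.png')[:,:,::-1].astype(int);s=im[320:400,240:310];m=(s[:,:,0]-s[:,:,2]>60)
n,l,st,c=cv2.connectedComponentsWithStats(m.astype(np.uint8));print(st[1:],c[1:]+[240,320])
E
python3 m.py a1
```

```text
[[ 27  19  19  25 382]] [[275.88481675 351.30104712]]
F [-0.7  0.9 -0.5 -1.3  0.6] -0.2276759251598066 tcp [ 0.48940194 -0.07838333  0.09854256] stem [(np.int32(438), array([275.9 , 352.84]))]
```

View pics/a1c.png

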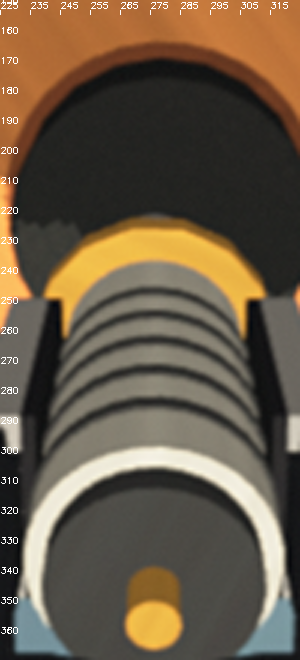

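```bash
cat >> m.py <<'E'
for f in ('w3','w4',sys.argv[1]):
    im=cv2.imread(f'pics/{f}.png')[:,:,::-1].astype(int);s=im[320:419,240:310];m=(s[:,:,0]-s[:,:,2]>60)
    print(f,np.bincount(np.nonzero(m)[0]+320)[330:].tolist())
P=r.camera_params('wrist');o=r.get_obs();y=-o['ee_rot'][:,1]
for q in (0,2,4,6,8,10): print(q,[proj('wrist',o['tcp_pos']+y*(.054+q/1e3),P)[1].round(1)])
E
python3 m.py a2
```

```text
F [ 0.2  0.6 -0.1 -1.1 -0.1] -0.09073192015725104 tcp [ 0.48939572 -0.07840772  0.09845055] stem [(np.int32(439), array([275.91, 352.81]))]
w3 [0, 0, 0, 0, 0, 0, 0, 0, 0, 0, 7, 10, 12, 13, 15, 15, 15, 15, 15, 15, 16, 17, 18, 18, 19, 19, 19, 18, 17, 16, 15, 12, 8]
w4 [0, 0, 0, 0, 0, 0, 0, 0, 0, 4, 9, 12, 14, 15, 16, 17, 17, 17, 17, 17, 17, 18, 19, 19, 19, 19, 19, 19, 18, 17, 15, 13, 9, 6]
a2 [0, 0, 0, 0, 0, 0, 0, 0, 0, 5, 9, 13, 15, 15, 16, 17, 17, 17, 17, 17, 17, 17, 17, 18, 18, 19, 19, 19, 19, 19, 19, 18, 17, 15, 13, 11, 6]
0 [np.float64(350.6)]
2 [np.float64(355.2)]
4 [np.float64(360.0)]
6 [np.float64(365.0)]
8 [np.float64(370.2)]
10 [np.float64(375.6)]
```

Call:
servo_tool(steps=[[[0, 2, 0], [0, 0, 0], 1], [[0, 4, 0], [0, 0, 0], 1], [[0, 4, 0], [0, 0, 0], 1], [[0, 4, 0], [0, 0, 0], 1]])

```text
time: 6.1
tcp_pos: [0.4895, -0.0785, 0.0944]
ee_rot: [[0.858, 0.0, 0.514], [-0.514, -0.0, 0.858], [0.0, -1.0, 0.0]]
ft_force: [0.0, 0.1, 0.8]
width: 0.0251
```

```bash
python3 m.py a3
```

```text
F [ 1.2  0.   1.  -0.2  0.4] 0.48488609918604497 tcp [ 0.48946188 -0.07844897  0.09442602] stem [(np.int32(510), array([275.87, 355.02]))]
w3 [0, 0, 0, 0, 0, 0, 0, 0, 0, 0, 7, 10, 12, 13, 15, 15, 15, 15, 15, 15, 16, 17, 18, 18, 19, 19, 19, 18, 17, 16, 15, 12, 8]
w4 [0, 0, 0, 0, 0, 0, 0, 0, 0, 4, 9, 12, 14, 15, 16, 17, 17, 17, 17, 17, 17, 18, 19, 19, 19, 19, 19, 19, 18, 17, 15, 13, 9, 6]
a3 [0, 0, 0, 0, 0, 0, 0, 0, 0, 5, 9, 12, 14, 15, 16, 17, 17, 17, 17, 17, 17, 17, 17, 17, 17, 17, 17, 18, 18, 19, 19, 19, 20, 19, 19, 19, 17, 16, 14, 11, 7]
0 [np.float64(350.5)]
2 [np.float64(355.2)]
4 [np.float64(360.0)]
6 [np.float64(365.0)]
8 [np.float64(370.2)]
10 [np.float64(375.6)]
```

The stem rose only 1.6 mm for 4 mm of descent, so this pad looks soft. I'll press deeper in steps.

Call:
servo_tool(steps=[[[0, 2, 0], [0, 0, 0], 1], [[0, 4, 0], [0, 0, 0], 1], [[0, 5, 0], [0, 0, 0], 1], [[0, 5, 0], [0, 0, 0], 1], [[0, 5, 0], [0, 0, 0], 1]])

```text
time: 6.85
tcp_pos: [0.4894, -0.0784, 0.0894]
ee_rot: [[0.858, 0.0, 0.514], [-0.514, -0.0, 0.858], [0.0, -1.0, 0.0]]
ft_force: [0.1, -0.1, 1.8]
width: 0.0249
```

```bash
python3 m.py a4
```

```text
F [2.3 2.4 1.4 1.3 1.7] 1.8302116688289967 tcp [ 0.48941971 -0.07844659  0.08942269] stem [(np.int32(590), array([275.75, 357.18]))]
w3 [0, 0, 0, 0, 0, 0, 0, 0, 0, 0, 7, 10, 12, 13, 15, 15, 15, 15, 15, 15, 16, 17, 18, 18, 19, 19, 19, 18, 17, 16, 15, 12, 8]
w4 [0, 0, 0, 0, 0, 0, 0, 0, 0, 4, 9, 12, 14, 15, 16, 17, 17, 17, 17, 17, 17, 18, 19, 19, 19, 19, 19, 19, 18, 17, 15, 13, 9, 6]
a4 [0, 0, 0, 0, 0, 0, 0, 0, 0, 5, 9, 12, 14, 15, 16, 17, 17, 17, 17, 17, 17, 17, 17, 17, 17, 17, 18, 18, 18, 18, 18, 18, 18, 19, 19, 20, 20, 20, 20, 20, 19, 18, 17, 14]
0 [np.float64(350.6)]
2 [np.float64(355.2)]
4 [np.float64(360.0)]
6 [np.float64(365.0)]
8 [np.float64(370.2)]
10 [np.float64(375.6)]
```

Call:
servo_tool(steps=[[[0, 2, 0], [0, 0, 0], 1], [[0, 4, 0], [0, 0, 0], 1], [[0, 4.5, 0], [0, 0, 0], 1], [[0, 4.5, 0], [0, 0, 0], 1], [[0, 4.5, 0], [0, 0, 0], 1]])

```text
time: 7.6
tcp_pos: [0.4894, -0.0784, 0.0849]
ee_rot: [[0.858, 0.0, 0.514], [-0.514, -0.0, 0.858], [0.0, -1.0, 0.0]]
ft_force: [0.1, -0.1, 3.7]
width: 0.0255
```

```bash
python3 m.py a5
```

```text
F [3.8 3.3 3.  3.7 4.6] 3.6995340212004324 tcp [ 0.48940211 -0.0784427   0.08490854] stem [(np.int32(590), array([275.71, 357.23]))]
w3 [0, 0, 0, 0, 0, 0, 0, 0, 0, 0, 7, 10, 12, 13, 15, 15, 15, 15, 15, 15, 16, 17, 18, 18, 19, 19, 19, 18, 17, 16, 15, 12, 8]
w4 [0, 0, 0, 0, 0, 0, 0, 0, 0, 4, 9, 12, 14, 15, 16, 17, 17, 17, 17, 17, 17, 18, 19, 19, 19, 19, 19, 19, 18, 17, 15, 13, 9, 6]
a5 [0, 0, 0, 0, 0, 0, 0, 0, 0, 5, 9, 12, 14, 15, 16, 17, 17, 17, 17, 17, 17, 17, 17, 17, 17, 18, 18, 18, 18, 18, 18, 18, 18, 18, 18, 18, 18, 19, 19, 20, 20, 20, 20, 15]
0 [np.float64(350.6)]
2 [np.float64(355.2)]
4 [np.float64(360.0)]
6 [np.float64(365.0)]
8 [np.float64(370.2)]
10 [np.float64(375.7)]
```

View pics/a5.png

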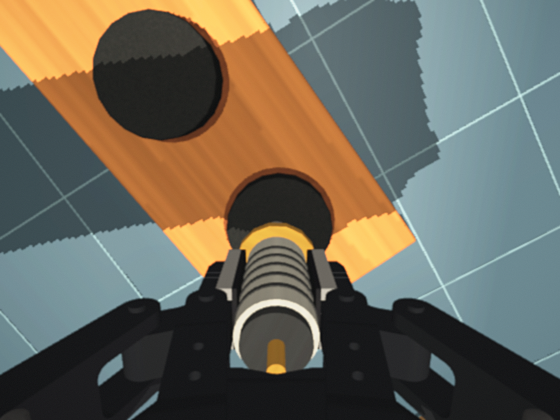

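Pin is about 7 mm back (force change about 5.2 N) after roughly 16.5 mm of descent. A cured pad would have driven the pin to its stop, so the -y end pad is the soft one. I'll lift and take the tester back to its stand.

Call:
servo_tool(steps=[[[0, -10, 0], [0, 0, 0], 1], [[0, -25, 0], [0, 0, 0], 1], [[0, -45, 0], [0, 0, 0], 1], [[0, -60, 0], [0, 0, 0], 1], [[0, -62, 0], [0, 0, 0], 1], [[0, -62, 0], [0, 0, 0], 1]])

```text
time: 8.45
tcp_pos: [0.4888, -0.0783, 0.1466]
ee_rot: [[0.858, -0.001, 0.514], [-0.514, 0.0, 0.858], [-0.001, -1.0, -0.0]]
ft_force: [-0.4, 0.0, -1.7]
width: 0.0248
```

```bash
python3 -c "
from h import *
go([.5156,-.3076,.145],-31)"
```

```text
t 8.45 tcp [ 0.4888 -0.0783  0.1466] F [-0.4   0.03 -1.69] w 0.0248 
 shift [140.9, 1.6, -182.9] turn [0.0002, 0.001, -0.0006]
```

Call:
servo_tool(steps=[[[23, 0, -30], [0, 0, 0], 1], [[47, 0, -61], [0, 0, 0], 1], [[71, 0, -92], [0, 0, 0], 1], [[94, 0, -122], [0, 0, 0], 1], [[118, 0, -153], [0, 0, 0], 1], [[133, 0, -173], [0, 0, 0], 1], [[140.5, 0, -183], [0, 0, 0], 1], [[140.5, 0, -183], [0, 0, 0], 1]])

```text
time: 9.25
tcp_pos: [0.515, -0.3082, 0.1454]
ee_rot: [[0.857, -0.002, 0.516], [-0.516, 0.001, 0.857], [-0.002, -1.0, 0.0]]
ft_force: [0.2, 0.3, -1.8]
width: 0.025
```

Call:
servo_tool(steps=[[[0, 0, 0], [0, 0, 0], 1], [[0, 0, 0], [0, 0, 0], 1], [[0, 0, 0], [0, 0, 0], 1]])

```text
time: 9.55
tcp_pos: [0.5156, -0.3061, 0.1469]
ee_rot: [[0.859, -0.0, 0.513], [-0.513, 0.0, 0.859], [-0.0, -1.0, 0.0]]
ft_force: [0.5, 0.4, -2.3]
width: 0.0249
```

```bash
python3 -c "
from h import *
Z=[]
for i in range(5): r.capture('wrist');Z.append(r.get_obs()['tcp_pos'])
print(np.round(Z,4),np.mean(Z,0))
go([.5156,-.3076,.070],-31)
cv2.imwrite('pics/w6.png',r.capture('wrist')[:,:,::-1])"
```

```text
[[ 0.5157 -0.3063  0.147 ]
 [ 0.5157 -0.3066  0.147 ]
 [ 0.5158 -0.3068  0.147 ]
 [ 0.5158 -0.307   0.147 ]
 [ 0.5157 -0.3072  0.147 ]] [ 0.51573899 -0.30677872  0.14700037]
t 9.8 tcp [ 0.5157 -0.3072  0.147 ] F [-0.23 -0.77 -1.74] w 0.025 
 shift [0.1, 77.0, -0.4] turn [0.0001, 0.0016, 0.0003]
```

View pics/w6.png

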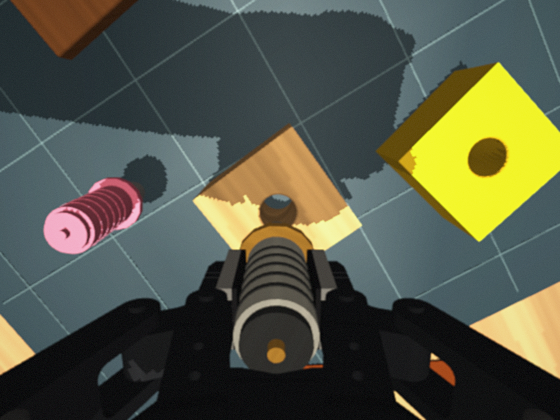

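The hole at (278,208) lines up as it did just after lifting out. I'll lower.

Call:
servo_tool(steps=[[[0, 20, 0], [0, 0, 0], 1], [[0, 40, 0], [0, 0, 0], 1], [[0, 55, 0], [0, 0, 0], 1], [[0, 65, 0], [0, 0, 0], 1], [[0, 72, 0], [0, 0, 0], 1], [[0, 75, 0], [0, 0, 0], 1], [[0, 75, 0], [0, 0, 0], 1], [[0, 75, 0], [0, 0, 0], 1]])

```text
time: 10.65
tcp_pos: [0.5161, -0.3079, 0.0725]
ee_rot: [[0.858, 0.001, 0.514], [-0.514, -0.001, 0.858], [0.001, -1.0, -0.0]]
ft_force: [0.3, 0.4, -2.2]
width: 0.0253
```

```bash
python3 -c "
from h import *
go([.5156,-.3076,.070],-31)
cv2.imwrite('pics/s7.png',r.capture('scene')[:,:,::-1])
go([.5156,-.3076,.070],-31)
cv2.imwrite('pics/w7.png',r.capture('wrist')[:,:,::-1])
crop('pics/w7.png','pics/w7c.png',180,120,200,150,4)
"
```

```text
t 10.65 tcp [ 0.5161 -0.3079  0.0725] F [ 0.27  0.42 -2.18] w 0.0253 
 shift [-0.6, 2.5, 0.0] turn [0.0002, 0.0011, 0.0013]
t 10.7 tcp [ 0.5162 -0.308   0.0726] F [-0.06  0.8  -1.18] w 0.0251 
 shift [-0.7, 2.6, 0.0] turn [0.0002, 0.001, 0.0016]
```

View pics/w7c.png

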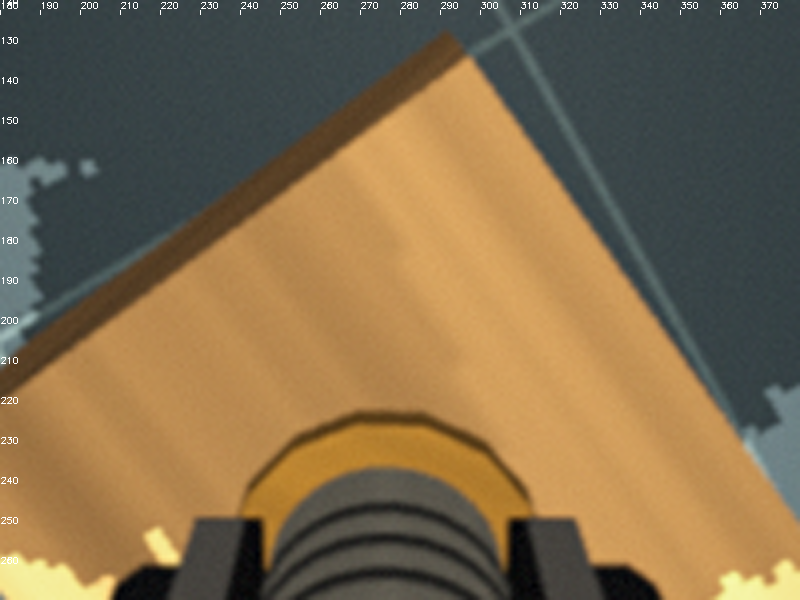

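Call:
servo_tool(steps=[[[-0.5, 1, 0], [0, 0, 0], 1], [[-0.5, 2, 0], [0, 0, 0], 1], [[-0.5, 2.5, 0], [0, 0, 0], 1], [[-0.5, 2.5, 0], [0, 0, 0], 1]])

```text
time: 11.15
tcp_pos: [0.5154, -0.3074, 0.0699]
ee_rot: [[0.858, 0.001, 0.514], [-0.514, -0.001, 0.858], [0.001, -1.0, -0.0]]
ft_force: [-1.5, 0.9, 4.8]
width: 0.025
```

Call:
servo_tool(steps=[[[0, 0, 0], [0, 0, 0], 0.5], [[0, 0, 0], [0, 0, 0], 0], [[0, 0, 0], [0, 0, 0], 0], [[0, 0, 0], [0, 0, 0], 0], [[0, 0, 0], [0, 0, 0], 0]])

```text
time: 11.65
tcp_pos: [0.5152, -0.3073, 0.0692]
ee_rot: [[0.858, -0.0, 0.514], [-0.514, -0.0, 0.858], [-0.0, -1.0, -0.0]]
ft_force: [0.1, 0.0, -0.7]
width: 0.0856
```

Call:
servo_tool(steps=[[[0, -20, 0], [0, 0, 0], 0], [[0, -60, 0], [0, 0, 0], 0], [[0, -100, 0], [0, 0, 0], 0], [[0, -110, 0], [0, 0, 0], 0], [[0, -110, 0], [0, 0, 0], 0], [[0, -110, 0], [0, 0, 0], 0]])

```text
time: 12.25
tcp_pos: [0.5148, -0.307, 0.1781]
ee_rot: [[0.858, -0.001, 0.514], [-0.514, 0.001, 0.858], [-0.001, -1.0, 0.0]]
ft_force: [0.4, 0.1, -0.1]
width: 0.0854
```

```bash
python3 -c "
from h import *
P=r.camera_params('wrist')
cv2.imwrite('pics/w8.png',r.capture('wrist')[:,:,::-1]);cv2.imwrite('pics/s8.png',r.capture('scene')[:,:,::-1])
crop('pics/w8.png','pics/w8c.png',190,110,170,150,4)
print(proj('wrist',[.5155,-.308,.12],P),proj('wrist',[.5155,-.308,.124],P))
go([.497,.2645,.23],28)
"
```

```text
[279.08202341 227.00749691] [279.13047823 229.22924426]
t 12.35 tcp [ 0.5141 -0.3065  0.1771] F [-0.53  0.17  0.99] w 0.0852 
 shift [-308.5, -51.6, 481.0] turn [-0.0022, -1.0288, -0.0033]
```

View pics/w8c.png

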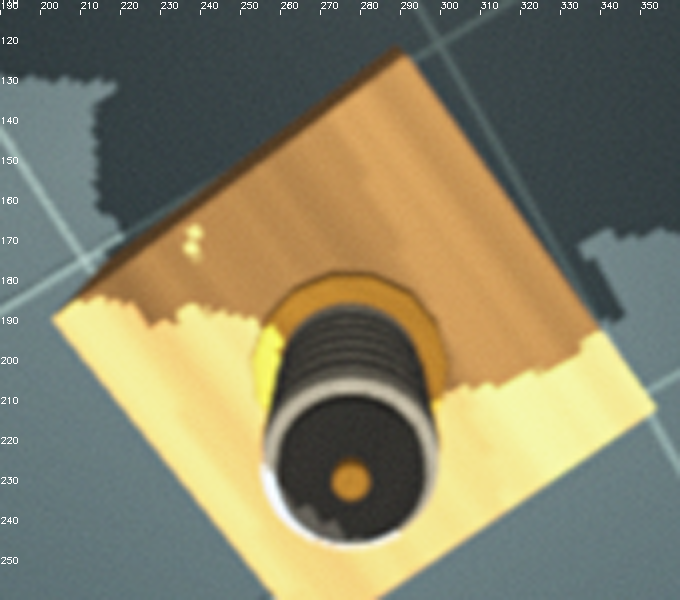

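The tester is seated upright with its collar on the stand. Next is the weight.

Call:
servo_tool(steps=[[[-22, -20, 35], [0, -0.06, 0], 0], [[-48, -40, 75], [0, -0.16, 0], 0], [[-74, -52, 115], [0, -0.26, 0], 0], [[-100, -52, 156], [0, -0.36, 0], 0], [[-126, -52, 197], [0, -0.46, 0], 0], [[-152, -52, 237], [0, -0.56, 0], 0], [[-178, -52, 278], [0, -0.66, 0], 0], [[-204, -52, 318], [0, -0.76, 0], 0]])

```text
time: 13.15
tcp_pos: [0.5023, 0.0722, 0.2296]
ee_rot: [[0.975, -0.003, -0.222], [0.222, -0.0, 0.975], [-0.003, -1.0, 0.001]]
ft_force: [1.2, 0.3, -0.2]
width: 0.0856
```

```bash
python3 -c "
from h import *
go([.497,.2645,.20],28)
"
```

```text
t 13.15 tcp [0.5023 0.0722 0.2296] F [ 1.15  0.3  -0.15] w 0.0856 
 shift [37.6, 29.6, 188.6] turn [-0.0009, -0.2647, -0.0028]
```

Call:
servo_tool(steps=[[[8, 0, 40], [0, -0.08, 0], 0], [[16, 0, 80], [0, -0.16, 0], 0], [[25, 0, 125], [0, -0.24, 0], 0], [[33, 10, 165], [0, -0.265, 0], 0], [[37.5, 20, 185], [0, -0.265, 0], 0], [[37.5, 30, 188], [0, -0.265, 0], 0], [[37.5, 30, 188], [0, -0.265, 0], 0], [[37.5, 30, 188], [0, -0.265, 0], 0]])

```text
time: 13.95
tcp_pos: [0.4987, 0.2607, 0.2003]
ee_rot: [[0.885, -0.002, -0.465], [0.465, -0.001, 0.885], [-0.003, -1.0, -0.0]]
ft_force: [0.6, 0.0, 0.3]
width: 0.0856
```

```bash
python3 -c "
from h import *
P=r.camera_params('wrist')
cv2.imwrite('pics/w9.png',r.capture('wrist')[:,:,::-1]);np.save('P9.npy',P,allow_pickle=True)
print(proj('wrist',[.497,.2645,.069],P),proj('wrist',[.497,.2645,.035],P))
crop('pics/w9.png','pics/w9c.png',190,80,170,150,4)
go([.497,.2645,.12],28)
"
```

```text
[277.05660616 191.56929228] [277.02610546 182.75003527]
t 14.0 tcp [0.4993 0.2607 0.201 ] F [1.32 0.41 0.91] w 0.0857 
 shift [-0.1, 81.0, 4.5] turn [0.0004, -0.0052, -0.001]
```

View pics/w9c.png

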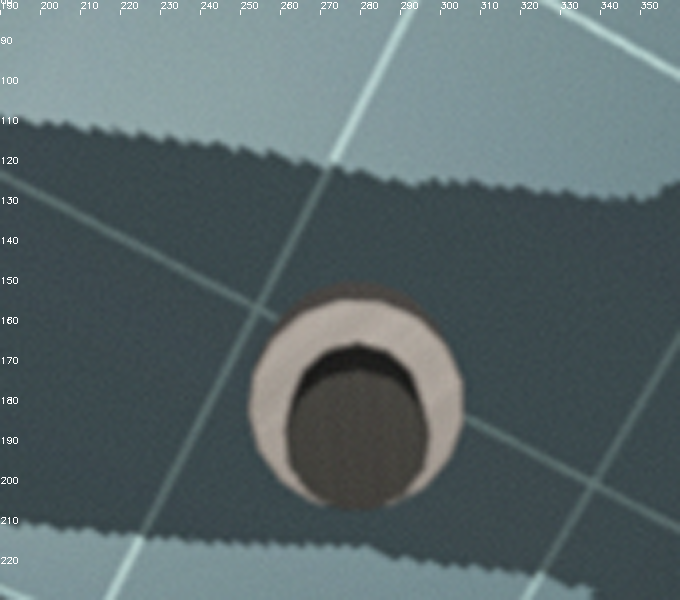

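```bash
python3 -c "
from h import *
P=np.load('P9.npy',allow_pickle=True).item()
print(ray('wrist',279.2,189.8,.069,P),ray('wrist',279,180.6,.035,P))
go([.4975,.2665,.042],28)
"
```

```text
[0.49780525 0.2664839  0.069     ] [0.49762234 0.26693117 0.035     ]
t 14.0 tcp [0.4993 0.2607 0.201 ] F [1.32 0.41 0.91] w 0.0857 
 shift [1.3, 159.0, 6.0] turn [0.0004, -0.0052, -0.001]
```

Call:
servo_tool(steps=[[[1, 40, 5.5], [0, -0.005, 0], 0], [[1, 85, 5.5], [0, -0.005, 0], 0], [[1, 125, 5.5], [0, -0.005, 0], 0], [[1, 148, 5.5], [0, -0.005, 0], 0], [[1, 159, 5.5], [0, -0.005, 0], 0], [[1, 159, 5.5], [0, -0.005, 0], 0], [[1, 159, 5.5], [0, -0.005, 0], 0]])

```text
time: 14.7
tcp_pos: [0.499, 0.2672, 0.0438]
ee_rot: [[0.883, 0.002, -0.47], [0.47, 0.001, 0.883], [0.002, -1.0, -0.0]]
ft_force: [0.5, 0.4, -0.1]
width: 0.0857
```

```bash
python3 -c "
from h import *
go([.4976,.266,.041],28)
"
```

```text
t 14.7 tcp [0.499  0.2672 0.0438] F [ 0.53  0.38 -0.07] w 0.0857 
 shift [-1.8, 2.8, -0.4] turn [0.0004, 0.0004, 0.0023]
```

Call:
servo_tool(steps=[[[-1, 2, 0], [0, 0, 0], 0.5], [[-1, 2, 0], [0, 0, 0], 1], [[-1, 2, 0], [0, 0, 0], 1], [[-1, 2, 0], [0, 0, 0], 1], [[-1, 2, 0], [0, 0, 0], 1], [[-1, 2, 0], [0, 0, 0], 1], [[-1, 2, 0], [0, 0, 0], 1]], newtons=50)

```text
time: 15.4
tcp_pos: [0.4973, 0.2671, 0.0409]
ee_rot: [[0.882, 0.001, -0.471], [0.471, 0.0, 0.882], [0.001, -1.0, -0.0]]
ft_force: [-1.0, -0.0, 6.2]
width: 0.0266
```

```bash
python3 -c "
from h import *
r.capture('wrist')
go([.4976,.266,.041],28)
"
```

```text
t 15.45 tcp [0.4974 0.2671 0.0409] F [-0.6   0.65  5.01] w 0.0263 
 shift [-0.3, -0.1, -1.1] turn [0.0002, 0.0014, 0.0013]
```

Call:
servo_tool(steps=[[[0, -8, 0], [0, 0, 0], 1], [[0, -25, 0], [0, 0, 0], 1], [[0, -50, 0], [0, 0, 0], 1], [[0, -75, 0], [0, 0, 0], 1], [[0, -80, 0], [0, 0, 0], 1], [[0, -80, 0], [0, 0, 0], 1]])

```text
time: 16.05
tcp_pos: [0.497, 0.2669, 0.1204]
ee_rot: [[0.882, 0.001, -0.471], [0.471, 0.0, 0.882], [0.001, -1.0, -0.0]]
ft_force: [0.3, 0.5, -4.6]
width: 0.0265
```

```bash
python3 -c "
from h import *
cv2.imwrite('pics/w10.png',r.capture('wrist')[:,:,::-1]);
cv2.imwrite('pics/s10.png',r.capture('scene')[:,:,::-1]);crop('pics/s10.png','pics/s10c.png',220,50,160,130,4)
go([.4894,-.078,.12],-20)
"
```

```text
t 16.15 tcp [0.4956 0.2664 0.1186] F [-0.12 -0.17 -4.43] w 0.0268 
 shift [-167.5, -0.9, -300.9] turn [0.001, 0.839, -0.0028]
```

View pics/w10.png

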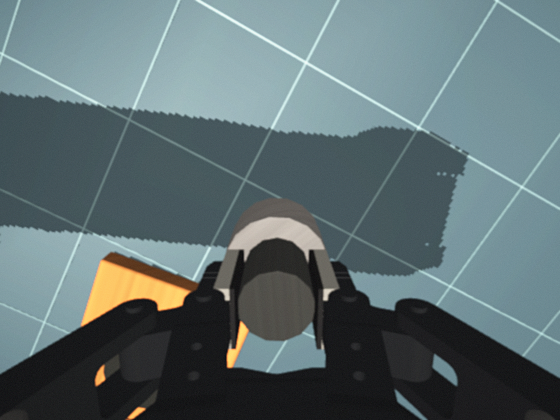

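View pics/s10c.png

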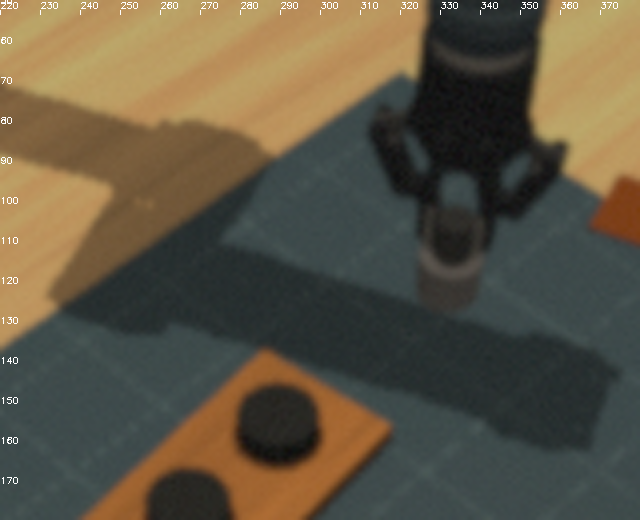

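The weight is held upright and its pull is about 4.5 N. I'll carry it to the soft pad.

```bash
python3 -c "
from h import *
go([.4894,-.078,.12],None)
"
```

```text
t 16.15 tcp [0.4956 0.2664 0.1186] F [-0.12 -0.17 -4.43] w 0.0268 
 shift [-167.5, -0.9, -300.9] turn [-0.0002, -0.0, -0.0029]
```

Call:
servo_tool(steps=[[[-10, 0, -18], [0, 0, 0], 1], [[-30, 0, -54], [0, 0, 0], 1], [[-52, 0, -93], [0, 0, 0], 1], [[-74, 0, -133], [0, 0, 0], 1], [[-96, 0, -172], [0, 0, 0], 1], [[-118, 0, -212], [0, 0, 0], 1], [[-138, 0, -248], [0, 0, 0], 1], [[-153, 0, -275], [0, 0, 0], 1]])

```text
time: 16.95
tcp_pos: [0.4895, -0.05, 0.1186]
ee_rot: [[0.883, -0.003, -0.469], [0.469, 0.0, 0.883], [-0.003, -1.0, 0.001]]
ft_force: [0.9, 1.0, -3.3]
width: 0.0263
```

Call:
servo_tool(steps=[[[-9, 0, -16], [0, 0, 0], 1], [[-14, 0, -25], [0, 0, 0], 1], [[-14, 0, -25], [0, 0, 0], 1], [[-14, 0, -25], [0, 0, 0], 1]])

```text
time: 17.35
tcp_pos: [0.49, -0.0755, 0.1195]
ee_rot: [[0.882, -0.002, -0.471], [0.471, 0.001, 0.882], [-0.001, -1.0, 0.002]]
ft_force: [-0.7, 0.2, -4.3]
width: 0.0266
```

```bash
python3 -c "
from h import *
P=r.camera_params('wrist')
cv2.imwrite('pics/w11.png',r.capture('wrist')[:,:,::-1]);
cv2.imwrite('pics/s11.png',r.capture('scene')[:,:,::-1]);crop('pics/s11.png','pics/s11c.png',180,100,160,130,4)
cv2.imwrite('pics/t11.png',r.capture('top')[:,:,::-1]);crop('pics/t11.png','pics/t11c.png',190,200,160,110,4)
go([.4894,-.078,.09],None)
for a in np.arange(0,6.28,.785): print(proj('wrist',np.array([.4894,-.078,.042])+.03*np.array([np.cos(a),np.sin(a),0]),P).round(),end=' ')
"
```

```text
t 17.5 tcp [ 0.4904 -0.0753  0.12  ] F [ 0.96  0.66 -4.16] w 0.0264 
 shift [-2.2, 30.0, -1.9] turn [-0.0007, -0.0, -0.0003]
[315. 241.] [320. 207.] [297. 179.] [259. 175.] [231. 198.] [229. 233.] [252. 259.] [287. 263.]
```

View pics/w11.png

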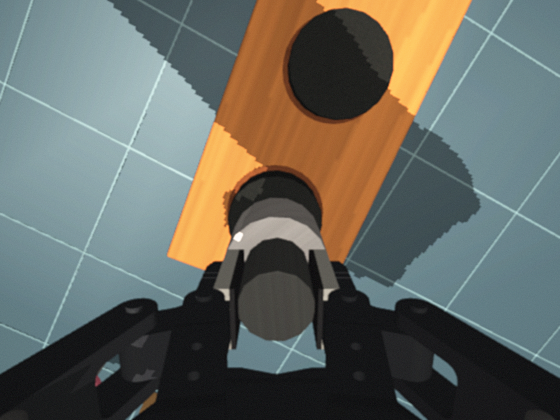

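View pics/s11c.png

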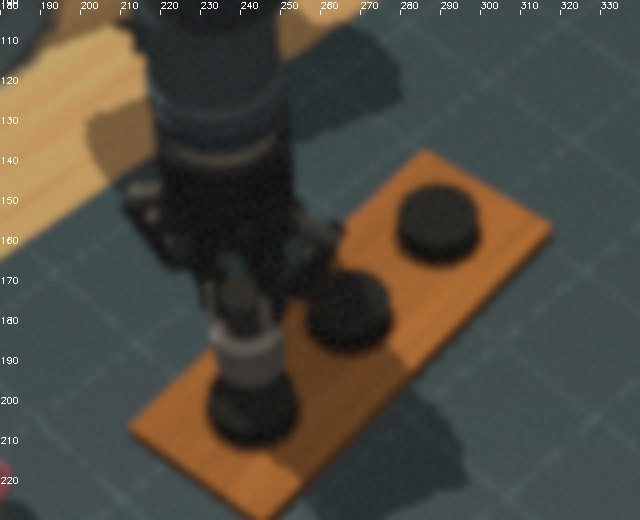

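View pics/t11c.png

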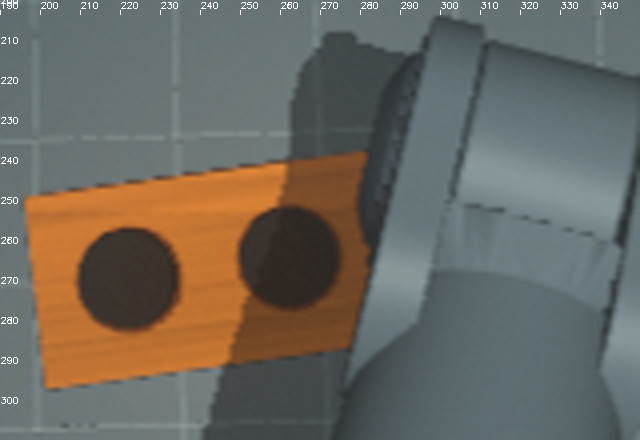

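Call:
servo_tool(steps=[[[-1.3, 12, -1], [0, 0, 0], 1], [[-1.3, 22, -1], [0, 0, 0], 1], [[-1.3, 30, -1], [0, 0, 0], 1], [[-1.3, 34, -1], [0, 0, 0], 1], [[-1.3, 38, -1], [0, 0, 0], 1], [[-1.3, 41, -1], [0, 0, 0], 1], [[-1.3, 43, -1], [0, 0, 0], 1], [[-1.3, 43, -1], [0, 0, 0], 1]])

```text
time: 18.3
tcp_pos: [0.4899, -0.0779, 0.0774]
ee_rot: [[0.882, 0.0, -0.471], [0.471, 0.0, 0.882], [0.0, -1.0, -0.0]]
ft_force: [0.2, 1.1, -1.8]
width: 0.0265
```

```bash
python3 -c "
from h import *
F=[]
for i in range(4): im=r.capture('scene');F.append(r.get_obs()['ft_force'][2])
print(F);cv2.imwrite('pics/s12.png',im[:,:,::-1]);crop('pics/s12.png','pics/s12c.png',180,130,130,110,5)
go([.4897,-.0768,.074],None)
"
```

```text
[np.float64(-1.450819071546325), np.float64(-1.7429108941908158), np.float64(-1.688991343813695), np.float64(-2.0387616224780363)]
t 18.5 tcp [ 0.49   -0.078   0.0776] F [-0.96  0.58 -2.04] w 0.0268 
 shift [0.2, 3.6, 1.2] turn [0.0003, -0.0, 0.0003]
```

View pics/s12c.png

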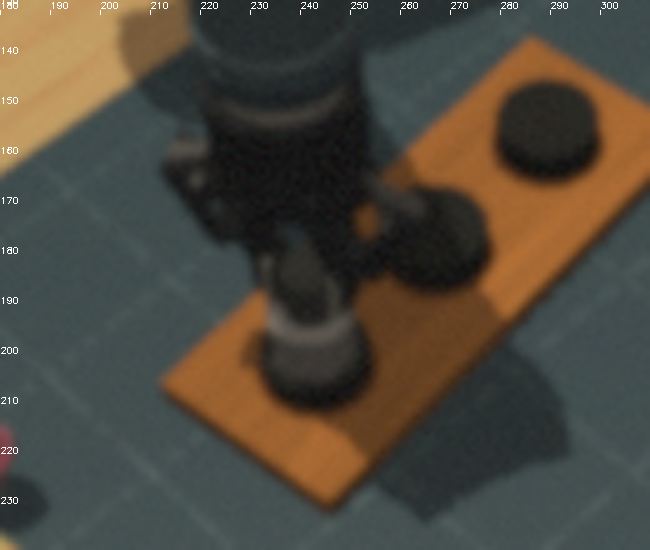

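The pad is carrying most of the weight, with about 1.7 N left on the gripper. I'll lower 3.5 mm more and release.

Call:
servo_tool(steps=[[[0, 1.5, 0], [0, 0, 0], 1], [[0, 3, 0], [0, 0, 0], 1], [[0, 3.5, 0], [0, 0, 0], 1], [[0, 3.5, 0], [0, 0, 0], 1], [[0, 3.5, 0], [0, 0, 0], 1]])

```text
time: 19.0
tcp_pos: [0.4902, -0.078, 0.074]
ee_rot: [[0.882, 0.0, -0.471], [0.471, -0.0, 0.882], [0.0, -1.0, -0.0]]
ft_force: [-0.0, 0.7, 0.4]
width: 0.0266
```

Call:
servo_tool(steps=[[[0, 0, 0], [0, 0, 0], 0.6], [[0, 0, 0], [0, 0, 0], 0.3], [[0, 0, 0], [0, 0, 0], 0], [[0, 0, 0], [0, 0, 0], 0], [[0, 0, 0], [0, 0, 0], 0]])

```text
time: 19.5
tcp_pos: [0.4901, -0.078, 0.0738]
ee_rot: [[0.882, 0.0, -0.471], [0.471, -0.0, 0.882], [0.0, -1.0, -0.0]]
ft_force: [-0.2, -0.3, 1.0]
width: 0.0857
```

Call:
servo_tool(steps=[[[0, -15, 0], [0, 0, 0], 0], [[0, -45, 0], [0, 0, 0], 0], [[0, -80, 0], [0, 0, 0], 0], [[0, -115, 0], [0, 0, 0], 0], [[0, -120, 0], [0, 0, 0], 0], [[0, -120, 0], [0, 0, 0], 0], [[0, -120, 0], [0, 0, 0], 0]])

```text
time: 20.2
tcp_pos: [0.4893, -0.0778, 0.1927]
ee_rot: [[0.882, -0.002, -0.471], [0.471, 0.0, 0.882], [-0.001, -1.0, 0.001]]
ft_force: [-0.2, -0.3, -0.2]
width: 0.0854
```

```bash
python3 -c "
from h import *
P=r.camera_params('wrist')
cv2.imwrite('pics/w13.png',r.capture('wrist')[:,:,::-1])
cv2.imwrite('pics/s13.png',r.capture('scene')[:,:,::-1]);crop('pics/s13.png','pics/s13c.png',145,130,155,140,5)
for z in (.068,.102): print(proj('wrist',[.4897,-.077,z],P))
crop('pics/w13.png','pics/w13c.png',190,90,180,145,4)
go([.4897,-.0768,.074],None)
"
```

```text
[277.44174089 198.51378611]
[277.60485207 210.78231561]
t 20.3 tcp [ 0.4888 -0.0776  0.1921] F [-0.45 -0.26 -0.38] w 0.0854 
 shift [1.5, 118.1, 0.0] turn [-0.0021, -0.0, -0.0023]
```

View pics/w13c.png

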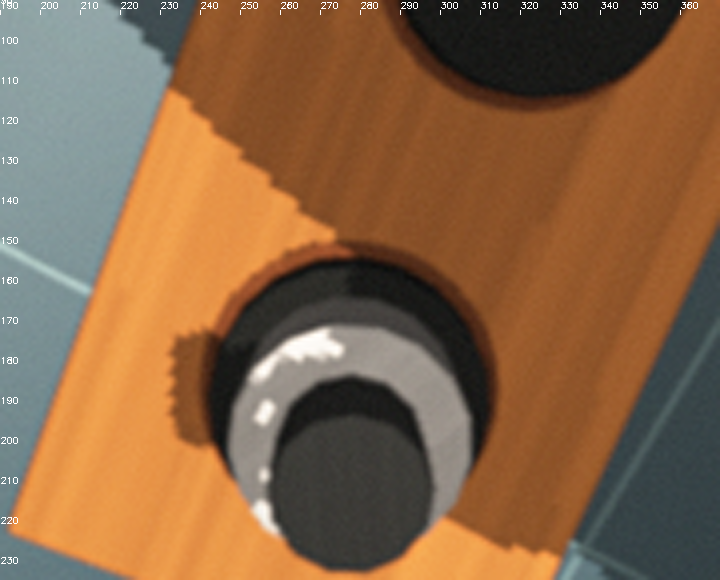

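View pics/s13c.png

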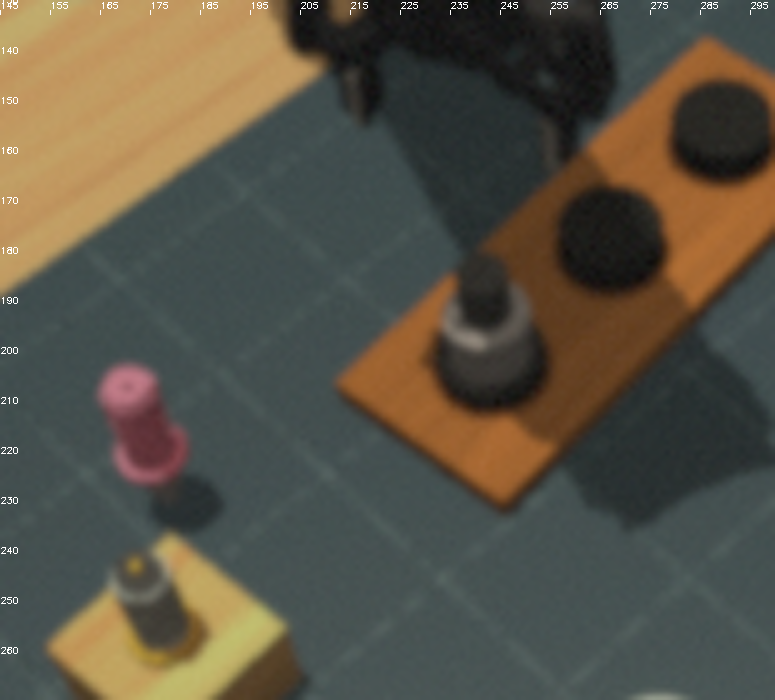

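The weight stands upright on the pad. Its disc centre is at (277,200), against a predicted (277,199) for the target position with the pad sunk 9 mm. The tester stands upright in its stand and the gripper is clear, so I'm handing in.

```bash
python3 -c "
from h import *
print(r.finish_job())"
```

```text
the job is handed in; nothing more can be done
None
```

I found the soft pad, put the tester back in its stand, set the bench weight on the soft pad and handed the job in at about 20 s. No verdict was reported.

- **Finding the soft pad:** I pressed only the pad at the board's -y end (pad 2), because the first press settled it. The tester came down about 16.5 mm after the tip touched. The pin was pushed back only about 7 mm, with a force change of about 5.2 N, so it sank about 9.5 mm. A cured pad would have driven the pin to its stop. I did not press the other two pads for comparison.
- **Tester:** the last pictures show it upright in its stand with its collar on the stand's top.
- **Weight:** it stands upright and released on pad 2, about 1–2 mm from the centre by the wrist camera. It has sunk about 9 mm, and the gripper had stopped carrying it before I opened the fingers.
- **Checks that disagreed:** force readings scattered by about ±1 N. Near the end of the press the gripper hid the top of the pin's stem, so the last pin depth comes from force and travel, not from the image.
- **Gripper and bystanders:** the gripper was about 120 mm above where it let go of the weight and touching nothing. I never moved near the hammer, jar or slicker, and did not recheck their positions at the end.

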